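Slide a drying board into its notches and lock it

TASK

Gently push the drying board that carries the puppet head along the runners of the wooden drying rack with your fingertips, until you feel it drop into the locating notches and it lies flat, and stop there. Then push the wooden turn-button round with a fingertip until it lies square across the board, against its stop, and take your hand away. Only push: do not pick anything up, keep the head standing on the board, and leave everything else on the table where it is.

Things in the scene. Friction and masses are not known exactly. Their poses are not given: they have to be found in the camera images.
- rack: fixed two-tier wooden drying rack, 421 mm long, 221 mm wide. Origin: on the table, below the centre of the upper board's home place. Its x axis is the direction in which the board slides in, z up. Two runners along x, from x -270 to +135 mm at y +-83.5 mm, tops 120 mm above the table; guide strips 18 mm wide outside them, centred at y +-101.5 mm, tops at 129 mm
- rack_notch (a point): one of the four locating notches, in the runner at the rack's -y side: centre of its mouth, rack x -95, y -83.5 mm, 120 mm above the table. The others are at x -95, y +83.5 and x +95, y +-83.5 mm. Each is 26 mm long in x and 10 mm deep. Between the runners, outside the board's outer edge, the rack is open from above down to 75 mm above the table
- board: loose plywood drying board 240 (x) by 180 (y) by 9 mm, about 0.36 kg, on two cross battens 20 mm long in x and 8 mm deep, at x -95 and +95 mm. Origin: centre of the plywood's underside, axes as the rack's. Starts with the battens on the runners, 40 to 115 mm out towards the rack's -x, origin 128 mm above the table. Home: origin at rack x 0 (+-3 mm play), 120 mm above the table. Slides with about 3 N
- board_push (a point): middle of the board's outer edge face, the one towards the rack's -x, half-way up the 9 mm plywood: the place to push; it lies 120 mm from the board's origin and 4.5 mm above it
- board_lead (a point): middle of the board's opposite edge, which goes in first, half-way up the plywood
- turn_button (a joint): angle of the wooden turn-button (rad). 0: it points to the rack's -x along the guide strip. Positive: it swings inwards over the board; 1.57: it points to the rack's +y, square across the board, at its stop. Starts at -0.35 to -0.05, clear of the board, and stays where it is left; takes about 0.05 N m. It passes 2 mm above the board when that is home and is blocked by its edge when not
- button_pivot (a point): pivot of the turn-button, half-way up its 14 mm thickness, 138 mm above the table (its underside is at 131 mm, its top at 145 mm), at rack x -85, y -101.5 mm on the guide strip. The button is 18 mm wide with round ends and reaches 60 mm from the pivot. The stop block lies on its +x side
- button_end (a point): centre of the round free end of the turn-button, 51 mm from the pivot, half-way up its thickness
- head: loose white papier-mache puppet head standing on its neck on the board, 100 mm tall, 74 mm in diameter at most, foot 60 mm in diameter, about 0.12 kg; stands about 30 mm from the board's centre towards the rack's +x. Origin: centre of its underside
- glue_bottle: bystander: white bottle with a red cap, 58 mm in diameter, 150 mm tall; leave it alone. Origin: on its underside, at its middle
- paint_bottle: bystander: blue bottle with a black cap, 52 mm in diameter, 130 mm tall; leave it alone. Origin: on its underside, at its middle
- tape_roll: bystander: roll of tape lying flat, 90 mm in diameter, 25 mm tall; leave it alone. Origin: on its underside, at its middle
- paint_pot: bystander: small amber glass jar with a white lid, 56 mm in diameter, 55 mm tall; leave it alone. Origin: on its underside, at its middle
- brush_jar: bystander: glass jar 72 mm in diameter, 100 mm tall, with three brushes that stand out to 190 mm; leave it alone. Origin: on its underside, at its middle
- flat_brush: bystander: paint brush lying on the table, 200 mm long; leave it alone. Origin: on its underside, at its middle
- puppet_leg: bystander: white papier-mache puppet leg lying on the table, 165 mm long, 60 mm tall; leave it alone. Origin: on its underside, at its middle
Mind the look-alikes: they are no part of the job. Leave any blue, green or purple look-alike of the head alone.

How it is judged:
On the way, in this order (a step that is already met when the one before it is completed fails the run):
1. the board has dropped into the notches and lies flat, the head on it (z of board in the frame of rack below 0.1225 m and z of each of board_push, board_lead in the frame of rack below 0.127 m and x of board in the frame of rack between -0.005 and 0.005 m and angle between head's own z axis and vertical below 0.15 rad and z of head in the frame of board between 0.005 and 0.014 m), for 0.3 s.
2. the turn-button lies square across the board (value of joint turn_button above 1.4 rad), for 0.2 s.
At the end, for the whole second after the job is handed in: The board lies at its home place (within 5 mm along the runners), dropped by 8 mm to within 2.5 mm at its centre and both ends, the turn-button is turned across it to at least 1.4 rad of 1.57, and the puppet head stands upright (within 0.15 rad) on the board; all at rest (all of step 1 and value of joint turn_button above 1.4 rad and linear speed of board below 0.01 m/s and linear speed of head below 0.02 m/s); the robot touches nothing.
It fails at once if the board is shoved instead of pushed gently (over 30 N from the fingers) (contact force between the fingers and board above 30 N).
It fails at once if the board is lifted off the runners (its origin more than 12 mm above its starting height) (z of board in the frame of rack above 0.14 m).
It fails at once if the puppet head topples or is lifted off the board (angle between head's own z axis and vertical above 0.5 rad or z of head in the frame of board above 0.03 m).
It fails at once if one of the other things on the table is moved more than 30 mm (distance of any of glue_bottle, paint_bottle, tape_roll, paint_pot, brush_jar, flat_brush, puppet_leg from where it was at the start of the episode above 0.03 m).
It also fails if it takes over 48 s, if anything falls off the work surface, if the arm or the gripper's body presses on something with over 40 N, if the wrist force passes 120 N, or if a joint passes its speed limit or range.

ROBOT

A 7-joint arm with a two-finger parallel gripper is mounted at the origin on the work surface. World frame = base frame: x ahead of the robot, y to its left, z up, the work surface at z = 0. Lengths are in m, angles in rad, forces in N, time in s.
With the tool pointing down it reaches from about 0.425 to 0.975 m from the base axis. Payload 16.7 kg.
Tool frame: the origin (TCP) lies on the centre line of the jaws, within the pads' length; the fingertips stand 22 mm ahead of it and the grasp point (between the pads) lies 3 mm ahead of it; x points along the fingers, y is the direction in which the jaws open and shut, and the axes are right-handed (so a half turn about x gives the same grasp; the last joint's range is limited). The gripper opens to 85 mm and grips with 20 to 120 N. Pads are 22 mm wide; open, the fingers measure 114 mm over their backs; the gripper's body (76 mm by 85 mm) begins 54 mm behind the grasp point. The pads swing forward as they close: fully open they stand 13 mm farther back than shut.
Start: joints at [-1.264, 0.426, 0.074, 1.606, -0.034, 1.111, -0.067], TCP at [0.297, 0.606, 0.253] pointing down, gripper open.
Joint ranges: [-2.85, 2.85], [-0.5, 2.14], [-1.23, 1.37], [0.21, 2.46], [-1.02, 4.16], [0.16, 2.05], [-2.73, 2.73]. Speed limits (rad/s): [1.89, 1.89, 2.39, 2.39, 3.01, 3.01, 3.01].

INTERFACE

Orientations are given as a rotation vector (axis times angle).
In Python, from cell import * gives the robot as it stands. The module is installed in compiled form; this text tells all that it offers.
- The arm moves only by the tool step_arm, never from a script. Its argument "deltas" is one flat list of numbers, 5 for each row, row after row: the shift along the tool's x, y, z in mm, then the turn about the tool's x in degrees, then the opening, from 0 (shut) to 1 (fully open). In form: [tx, ty, tz, turn, jaw, tx, ty, tz, turn, jaw, ...]. A call has 1 to 12 rows; each row shifts and turns the commanded pose from where the row before left it, along the tool's axes as they then stand; what a row does not reach is not made up. A row lasts 1/8 s, in which the tool goes at most 62.5 mm and 10.7 degrees, less where a joint would pass 70% of its speed; a pose out of reach is approached as far as the arm can. A call with a gripper value outside its range is refused whole. The fingers move at their own pace and stop on an object; "force" is the grip in N (left out, the last holds). Time passes only in rows, so rows that do not move let the fingers close. It gives the time, the measured TCP pose, the force and the opening at its end, in the units of the state.
- get_state(): the state, without advancing time (a new reading comes with each control period).
- camera(name): name is "side" or "top" or "wrist"; returns (picture, depth): 480x640x3 uint8, red, green, blue; 480x640 float32, m along the optical axis (not along the pixel's ray), 0 where there is no reading.
- calibration(name): a dict with "mtx" (3x3 intrinsics, pixels), "rvec" (rotation vector, rad) and "tvec" (3), from world to camera coordinates, as OpenCV has them. Camera axes: x right, y down, z forward; pixel columns grow to the right and rows downward; lengths in m; the calibration is good to about 2 mm. The wrist camera is an equidistant fisheye: a pixel r from the principal point sees the ray r / f radians off the axis. A picture is of the moment at which its call begins: read the wrist's pose just before it. calibration takes no time and is no camera call; for the wrist camera it gives the pose at the moment of the call.
- sign_off(): hands the job in, once; it reports no verdict.
The state is a dict: "clock": time; "joint_pos": joint angles; "joint_vel": joint speeds; "tau": joint torques, N m; "tcp_pos": TCP position; "tool_rot": TCP orientation; "wrist_force": force on the tool from outside, world axes, zero at the start; "wrist_torque": the same for the moment, N m; "width": finger opening in m.
Only numpy, scipy, OpenCV 4.12 (cv2) and the standard library are available. Lean on these libraries where they do the work, as an engineer would, in place of code of your own. Each camera call takes 0.05 s, during which the arm holds its last target. There are 200 camera calls.

## Working session

There is one attempt and no reset: what is moved stays moved. The work goes in short steps, Python scripts to look and compute and a tool call to move; the robot and the scene stay as the last step left them, time stands still between calls to the robot, and variables do not carry over. Pictures are saved under pics/ and viewed, about 8 in all and at most 12, crops included, and the job is handed in when it is done.

Besides the shell and the picture viewer there is one more tool, called after "Request:" as name(argument=value, ...) on one line, values as JSON. step_arm: Moves the arm, as the interface text tells. Its arguments: {"type":"object","properties":{"deltas":{"type":"array"},"force":{"type":"number"}},"required":["deltas"]}

```bash
mkdir -p pics
cat > h.py <<'E'
from cell import *
import numpy as np, cv2
def cal(n):
    c=calibration(n); R=cv2.Rodrigues(np.array(c["rvec"],float))[0]; return np.array(c["mtx"],float),R,np.array(c["tvec"],float).reshape(3)
def world(n,d,u,v):  # pixel + depth -> world (pinhole)
    K,R,t=cal(n); z=d[v,u]; p=np.stack([(u-K[0,2])/K[0,0]*z,(v-K[1,2])/K[1,1]*z,z],-1); return (p-t)@R
def plane(n,uv,h):
    K,R,t=cal(n); uv=np.atleast_2d(np.array(uv,float)); r=np.c_[(uv-K[:2,2])/[K[0,0],K[1,1]],np.ones(len(uv))]@R; o=-R.T@t
    return o+r*((h-o[2])/r[:,2])[:,None]
def proj(n,P):
    K,R,t=cal(n); q=(np.atleast_2d(P)@R.T+t)@K.T; return q[:,:2]/q[:,2:]
E
python3 - <<'E'
from h import *
s=get_state(); print({k:np.round(v,3) for k,v in s.items()})
for n in("top","side"):
    p,d=camera(n); np.savez(f"pics/{n}0.npz",p=p,d=d); cv2.imwrite(f"pics/{n}0.png",p[:,:,::-1]); K,R,t=cal(n); print(n,K[0,0],-R.T@t,R[2])
E
```

```text
{'clock': np.float64(0.0), 'joint_pos': array([-1.264,  0.427,  0.074,  1.607, -0.034,  1.111, -0.067]), 'joint_vel': array([-0.001, -0.001,  0.002, -0.002,  0.   , -0.002,  0.001]), 'tau': array([ 1.0000e-03, -9.4984e+01,  3.7620e+00, -4.6350e+01,  1.9000e-02,
        1.0000e-02,  0.0000e+00]), 'tcp_pos': array([0.297, 0.606, 0.253]), 'tool_rot': array([ 0.356,  1.541, -0.358]), 'wrist_force': array([-0.957,  0.028, -0.082]), 'wrist_torque': array([-0.058, -0.059, -0.02 ]), 'width': np.float64(0.085)}
top 451.271341840899 [ 0.38914397 -0.00842577  1.19496982] [ 0.16879452  0.00968041 -0.98560372]
side 623.1427202071161 [ 0.13313105 -0.99738354  1.19872484] [ 0.30228913  0.62865405 -0.71653009]
```

View pics/top0.png

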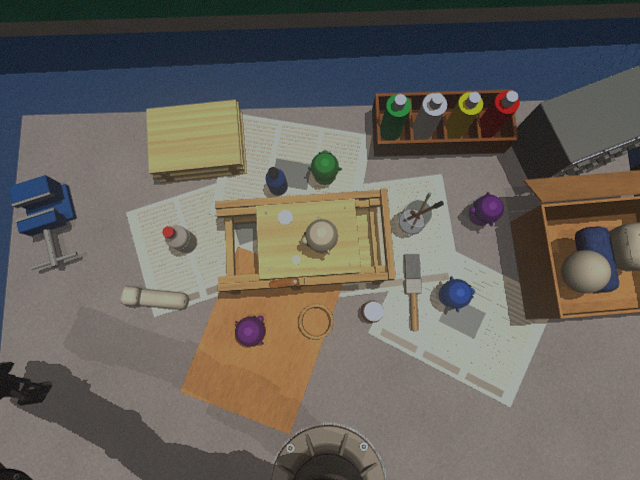

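View pics/side0.png

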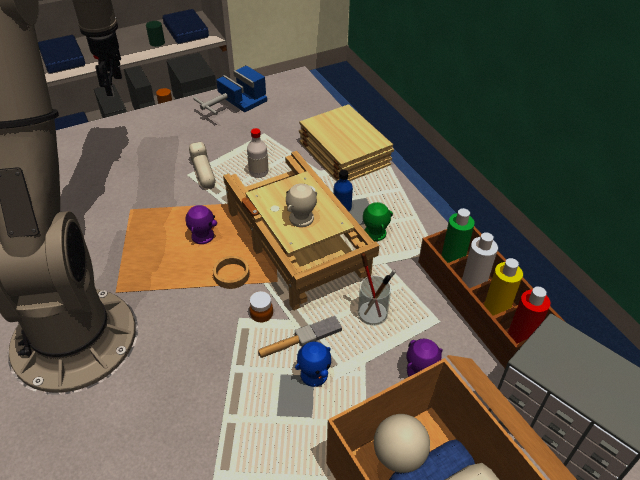

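The top view shows the rack spanning x≈217–394, y≈190–290, with +x to the right in the image (world −y). The board spans u 257–358, the white head is at (321,235) and the turn-button is near (285,283). Head candidates: the white one on the board at (321,235), green (324,167), purple (250,331) and (488,208), blue (456,293), and heads in the box at (586,271). Only the white one on the board fits. Next I measure by depth.

Run:
```python
from h import *
z=np.load("pics/top0.npz"); p,d=z["p"],z["d"]
v,u=np.mgrid[170:310,200:410]; P=world("top",d,u,v); Z=P[...,2]
def rect(lo,hi,nm):
    m=((Z>lo)&(Z<hi)&(d[v,u]>0)).astype(np.uint8)
    n,l,st,c=cv2.connectedComponentsWithStats(m)
    for i in range(1,n):
        if st[i,4]>25:
            r=cv2.minAreaRect(P[l==i][:,:2].astype(np.float32)); print(nm,st[i],np.round(r[0],4),np.round(r[1],4),round(r[2],1),"zmed",np.median(Z[l==i]).round(4))
rect(.125,.133,"strip"); rect(.1335,.1405,"board"); rect(.1415,.152,"button"); rect(.2,.26,"head")
im=cv2.resize(p[180:300,205:405],None,fx=4,fy=4,interpolation=cv2.INTER_CUBIC)[:,:,::-1]
cv2.imwrite("pics/crop.png",im)
np.set_printoptions(linewidth=200)
print((Z[105:122,55:105:2]*1000).round().astype(int))
```

```text
strip [68  0 10  7 54] [0.7607 0.1159] [0.0226 0.0164] 85.6 zmed 0.1296
strip [  15   20  166   19 1133] [0.6931 0.0549] [0.0197 0.4052] 2.5 zmed 0.1294
strip [104 102  85  14 617] [ 0.4963 -0.0568] [0.0211 0.1997] 2.3 zmed 0.1296
strip [ 18 109  56  13 398] [0.4846 0.181 ] [0.0211 0.1321] 4.5 zmed 0.1293
board [181  19  15  91 572] [ 0.6008 -0.1594] [0.22   0.0166] 2.5 zmed 0.1373
board [  56   29  105   81 5988] [0.5944 0.0327] [0.1833 0.2401] 2.6 zmed 0.1374
button [ 70 108  34  10 239] [0.4878 0.0825] [0.0182 0.0781] 5.9 zmed 0.1455
head [102  47  36  38 888] [ 0.5853 -0.0018] [0.0721 0.0723] 58.6 zmed 0.2284
[[ 121  120  137  140  135  135  139  138  137  134  139  133  138  135  138  137  138  137  141  138  139  137  137  139  139]
 [ 124  120  137  133  136  137  141  139  137  140  136  135  138  134  137  133  137  137  138  137  138  140  141  139  139]
 [ 119  121  137  138  138  135  136  139  137  138  135  138  140  138  137  136  138  135  134  130  111  119  123  127  124]
 [ 120  121  137  138  136  134  134  138  138  135  138  135  129  121  119  120  112  109  14
[... 997 characters left out ...]
145  148  145  145  142  134  126  125  119  113  110  108]
 [ 129  128  126  132  131  127  131  129  146  147  145  146  145  143  133  114  110  107  104  100   94   90   77    3    1]
 [ 127  126  129  127  129  123  119  116  113  140  131    2    3    1    0   -1    0    1   74   86   83   59   56    2    3]
 [ 114  110  107  110   -1    3    1    1    2    1    0    0    0    7    0   -2    1    5    1   41   36   33   28    0 1195]
 [   0    7    3    4   -4    0    0    1   -2    4    4    0    5    4    1    0    1   -1    7   10    4    1    3    2    0]
 [   0    2    5    2    2    6    5    1    5    3    4    0    5    2    1    4    5    3    4   -2    1    3    7    5    4]]
```

View pics/crop.png

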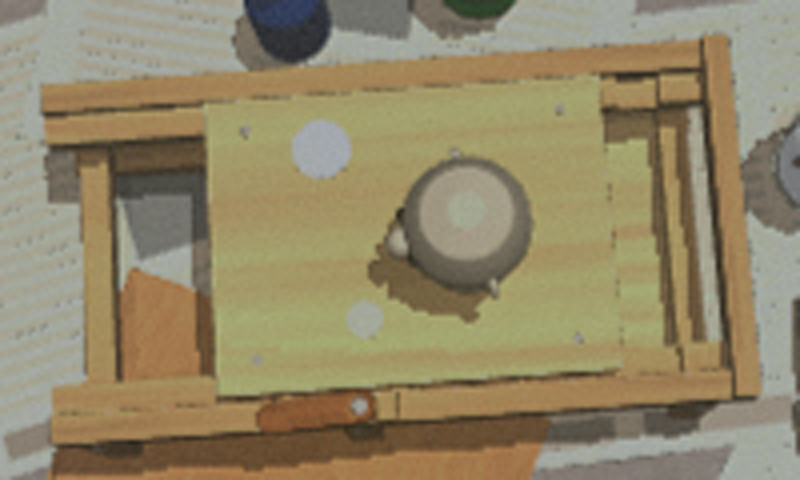

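```bash
cat >> h.py <<'E'
a=np.deg2rad(-87.5); X=np.array([np.cos(a),np.sin(a),0]); Y=np.array([-X[1],X[0],0]); O=np.array([.5946,-.0169,0])
def rk(x,y,z): return O+x*X+y*Y+[0,0,z]
def tool(): 
    s=get_state(); return np.array(s["tcp_pos"]),cv2.Rodrigues(np.array(s["tool_rot"],float))[0],s
def rep(goal=None):
    p,R,s=tool(); q=p-O; print("t",round(s["clock"],2),"rack mm",np.round([q@X*1e3,q@Y*1e3,p[2]*1e3],1),"F rack",np.round([s["wrist_force"]@X,s["wrist_force"]@Y,s["wrist_force"][2]],1))
    for i in range(3): print("tool","xyz"[i],"in rack",np.round([R[:,i]@X,R[:,i]@Y,R[2,i]],3))
    if goal is not None: print("delta tool mm",np.round(R.T@(rk(*goal)-p)*1e3,1))
E
python3 -c "
from h import *
rep((-.2,0,.25))
print(get_state()['width'])"
```

```text
t 0.1 rack mm [-635.1 -270.2  252.7] F rack [0.3 0.2 0.1]
tool x in rack [ 0.001 -0.    -1.   ]
tool y in rack [-0.878  0.479 -0.001]
tool z in rack [0.479 0.878 0.   ]
delta tool mm [   3.  -252.5  445.5]
0.08553946034779304
```

Request:
step_arm(deltas=[0,-25,44.5,0,0,0,-25,44.5,0,0,0,-25,44.5,0,0,0,-25,44.5,0,0,0,-25,44.5,0,0,0,-25,44.5,0,0,0,-25,44.5,0,0,0,-25,44.5,0,0,0,-25,44.5,0,0,0,-25,44.5,0,0,0,0,0,10,0,0,0,0,10,0], force=20)

```text
clock: 1.6
tcp_pos: [0.5868, 0.1847, 0.2529]
tool_rot: [0.634, 1.476, -0.635]
wrist_force: [-0.5, 0.5, -0.6]
width: 0.0003
```

Request:
step_arm(deltas=[0,0,0,10,0,0,0,0,10,0,0,0,0,10,0,0,0,0,10,0,0,0,0,1.4,0,0,0,0,0,0])

```text
clock: 2.35
tcp_pos: [0.5865, 0.1858, 0.2532]
tool_rot: [1.174, 1.231, -1.175]
wrist_force: [0.5, -0.5, 1.1]
width: -0.0003
```

```bash
python3 -c "
from h import *
rep((-.197,-.001,.134)); p,d=camera('top'); cv2.imwrite('pics/t1.png',cv2.resize(p[150:310,190:410],None,fx=3,fy=3)[:,:,::-1])"
```

```text
t 2.35 rack mm [-202.9    0.8  253.2] F rack [0.6 0.5 1.1]
tool x in rack [ 0. -0. -1.]
tool y in rack [-0.003  1.    -0.   ]
tool z in rack [1.    0.003 0.   ]
delta tool mm [119.2  -1.7   5.9]
```

Request:
step_arm(deltas=[30,-1,1,0,0,30,-1,1,0,0,30,0,0,0,0,15,0,0,0,0,14,0,0,0,0,0,0,0,0,0])

```text
clock: 3.15
tcp_pos: [0.5845, 0.1835, 0.1339]
tool_rot: [1.176, 1.23, -1.178]
wrist_force: [0.5, -0.3, 0.4]
width: -0.0003
```

```bash
python3 -c "
from h import *
rep(); p,d=camera('side'); cv2.imwrite('pics/s1.png',cv2.resize(p[130:330,190:410],None,fx=3,fy=3)[:,:,::-1])"
```

```text
t 3.15 rack mm [-200.7   -1.3  133.9] F rack [0.3 0.5 0.4]
tool x in rack [ 0.    -0.001 -1.   ]
tool y in rack [-0.     1.    -0.001]
tool z in rack [1. 0. 0.]
```

View pics/s1.png

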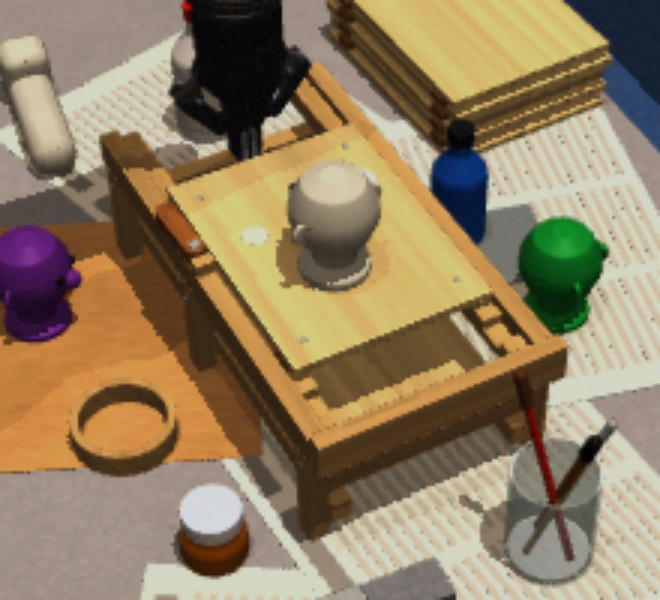

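The shut fingers sit just outside the board's outer edge at (250,150), and the head is standing. Next I push slowly.

Request:
step_arm(deltas=[0,0,5,0,0,0,0,5,0,0,0,0,3,0,0,0,0,3,0,0,0,0,3,0,0,0,0,3,0,0,0,0,3,0,0,0,0,3,0,0,0,0,3,0,0])

```text
clock: 4.32
tcp_pos: [0.5861, 0.1525, 0.1344]
tool_rot: [1.177, 1.229, -1.177]
wrist_force: [-0.4, 4.2, 0.9]
width: -0.0002
```

```bash
cat >> h.py <<'E'
def board():
    p,d=camera("top"); v,u=np.mgrid[170:310,200:410]; P=world("top",d,u,v); q=P-O; x,y,Z=q@X,q@Y,P[...,2]
    m=(abs(y)<.075)&(Z>.115)&(Z<.143)&(d[v,u]>0)&(x>-.2)&(x<.125)
    # plywood: z per 20 mm slice in x
    for a in np.arange(-.19,.12,.02):
        k=m&(x>=a)&(x<a+.02); print(int(round(a*1e3)),int(k.sum()),(np.median(Z[k])*1e3).round(1) if k.sum()>9 else "-",end=" | ")
    g=(abs(y)<.06)&(Z>.124)&(Z<.142)&(d[v,u]>0)&(x<.12)
    xs=[x[g&(y>=b)&(y<b+.01)] for b in np.arange(.02,.06,.01)]
    print("\nlead edge mm",[ (np.percentile(t,99.5)*1e3).round(1) for t in xs if len(t)>30])
    h=(Z>.19)&(Z<.26)&(abs(y)<.08)&(x>-.03)&(x<.1); print("head rack",(x[h].mean()*1e3).round(1),(y[h].mean()*1e3).round(1),"topz",np.percentile(Z[h],95).round(3))
    b=(Z>.141)&(Z<.152)&(x>-.16)&(x<-.06)&(y<-.03)&(y>-.14); print("button xy range",[(f(t)*1e3).round(1) for t in(x[b],y[b]) for f in(np.min,np.max)],b.sum())
    return p
E
python3 -c "
from h import *
rep(); board()"
```

```text
t 4.33 rack mm [-169.6   -1.1  134.4] F rack [-4.2 -0.2  0.9]
tool x in rack [-0.  0. -1.]
tool y in rack [0. 1. 0.]
tool z in rack [ 1. -0. -0.]
-190 0 - | -170 62 137.5 | -150 432 137.3 | -130 509 137.3 | -110 516 137.5 | -90 514 137.5 | -70 511 137.5 | -50 410 137.4 | -30 267 137.5 | -10 233 137.2 | 10 289 137.4 | 30 480 137.5 | 50 515 137.7 | 70 323 137.5 | 90 1 - | 110 1 - | 
lead edge mm [np.float64(81.1), np.float64(81.6), np.float64(80.1), np.float64(81.2)]
head rack -1.1 -13.1 topz 0.238
button xy range [np.float64(-145.4), np.float64(-61.6), np.float64(-113.0), np.float64(-30.1)] 268
```

Request:
step_arm(deltas=[0,0,3,0,0,0,0,3,0,0,0,0,3,0,0,0,0,3,0,0,0,0,3,0,0,0,0,3,0,0,0,0,3,0,0,0,0,3,0,0,0,0,3,0,0,0,0,3,0,0])

```text
clock: 5.62
tcp_pos: [0.5873, 0.1225, 0.1343]
tool_rot: [1.177, 1.229, -1.177]
wrist_force: [-0.1, 3.9, 1.4]
width: 0.0002
```

```bash
python3 -c "
from h import *
rep(); board()"
```

```text
t 5.62 rack mm [-139.6   -1.2  134.3] F rack [-3.9  0.   1.4]
tool x in rack [ 0. -0. -1.]
tool y in rack [ 0.  1. -0.]
tool z in rack [ 1. -0.  0.]
-190 0 - | -170 0 - | -150 0 - | -130 131 137.1 | -110 459 137.2 | -90 519 137.2 | -70 513 137.4 | -50 520 137.7 | -30 483 137.5 | -10 335 137.6 | 10 232 137.6 | 30 242 137.6 | 50 356 137.4 | 70 515 137.6 | 90 512 137.6 | 110 66 137.3 | 
lead edge mm [np.float64(111.5), np.float64(110.6), np.float64(111.6), np.float64(110.3)]
head rack 24.2 -12.6 topz 0.238
button xy range [np.float64(-126.5), np.float64(-63.2), np.float64(-112.2), np.float64(-35.7)] 219
```

Request:
step_arm(deltas=[0,0,1.5,0,0,0,0,1.5,0,0,0,0,1,0,0,0,0,1,0,0])

```text
clock: 6.18
tcp_pos: [0.5875, 0.1173, 0.1342]
tool_rot: [1.177, 1.229, -1.178]
wrist_force: [-0.6, 1.6, -0.6]
width: -0.0001
```

Request:
step_arm(deltas=[0,0,1,0,0,0,0,0,0,0])

```text
clock: 6.42
tcp_pos: [0.5876, 0.1164, 0.1342]
tool_rot: [1.177, 1.229, -1.178]
wrist_force: [0.2, 0.5, -1.5]
width: -0.0002
```

```bash
python3 -c "
from h import *
rep(); board()"
```

```text
t 6.42 rack mm [-133.5   -1.2  134.2] F rack [-0.5  0.2 -1.5]
tool x in rack [ 0. -0. -1.]
tool y in rack [ 0.001  1.    -0.   ]
tool z in rack [ 1.    -0.001  0.   ]
-190 0 - | -170 0 - | -150 0 - | -130 52 129.2 | -110 344 129.4 | -90 511 129.3 | -70 505 129.6 | -50 507 129.4 | -30 500 129.5 | -10 388 129.5 | 10 265 129.8 | 30 230 129.6 | 50 290 129.4 | 70 487 129.7 | 90 502 129.6 | 110 223 129.3 | 
lead edge mm [np.float64(118.0), np.float64(116.3), np.float64(117.1), np.float64(117.7)]
head rack 30.3 -12.0 topz 0.23
button xy range [np.float64(-119.8), np.float64(-63.5), np.float64(-112.0), np.float64(-92.7)] 168
```

The board has dropped: its top is at 129.4 mm over its whole length (137.4 before), it lies about 2–3 mm short in x, and the head has moved with it. I'll back off, rise and go round to the outside of the button.

Request:
step_arm(deltas=[0,0,-8,0,0,0,0,-12,0,0,-30,0,0,0,0,-30,0,0,0,0,0,-40,0,0,0,0,-40,5,0,0,0,-40,7,0,0,0,-30,6,0,0,0,0,0,0,0])

```text
clock: 7.6
tcp_pos: [0.436, 0.1126, 0.1946]
tool_rot: [1.177, 1.231, -1.176]
wrist_force: [0.5, 0.3, -0.0]
width: 0.0001
```

```bash
python3 -c "
from h import *
rep((-.1354,-.145,.158)); p=board(); cv2.imwrite('pics/t2.png',cv2.resize(p[180:310,205:405],None,fx=4,fy=4)[:,:,::-1])
t=np.r_[-.07:1.58:.15,1.57]; c,s=np.cos(t),np.sin(t); P=np.c_[-85-40*c-9*s-11,-101.5+40*s-9*c-14.5]; print(P.round(1).tolist()); print(np.diff(P,axis=0).round(1).tolist())"
```

```text
t 7.6 rack mm [-136.3 -152.8  194.6] F rack [-0.3  0.5 -0. ]
tool x in rack [-0.001 -0.    -1.   ]
tool y in rack [-0.001  1.    -0.   ]
tool z in rack [ 1.     0.001 -0.001]
delta tool mm [36.5  7.8  0.9]
-190 5 - | -170 4 - | -150 3 - | -130 283 129.3 | -110 508 129.6 | -90 508 129.6 | -70 506 129.7 | -50 506 129.7 | -30 503 129.4 | -10 389 129.3 | 10 260 129.7 | 30 232 129.5 | 50 288 129.6 | 70 487 129.7 | 90 515 129.5 | 110 216 129.3 | 
lead edge mm [np.float64(117.9), np.float64(116.3), np.float64(117.1), np.float64(117.8)]
head rack 30.1 -12.0 topz 0.23
button xy range [np.float64(-111.5), np.float64(-63.4), np.float64(-110.9), np.float64(-92.8)] 137
[[-135.3, -127.8], [-136.6, -121.8], [-137.0, -115.6], [-136.5, -109.5], [-135.1, -103.5], [-132.8, -97.8], [-129.6, -92.6], [-125.8, -87.8], [-121.2, -83.7], [-116.1, -80.3], [-110.5, -77.7], [-104.6, -75.9], [-105.0, -76.0]]
[[-1.3, 6.0], [-0.4, 6.1], [0.5, 6.1], [1.4, 6.0], [2.3, 5.7], [3.1, 5.3], [3.9, 4.8], [4.5, 4.1], [5.1, 3.4], [5.6, 2.6], [5.9, 1.7], [-0.4, -0.1]]
```

View pics/t2.png

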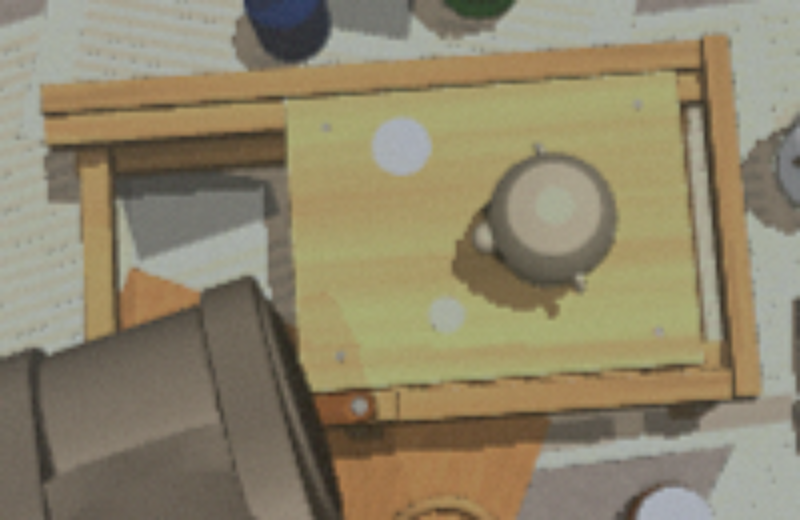

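The board is home (top-view crop, edges x≈290–700) and the head is upright. The arm hides the button's free end, but its pivot is at (360,405). Next I lower and sweep.

Request:
step_arm(deltas=[18,0,1,0,0,18,0,0,0,0,0,8,0,0,0,0,8,0,0,0,0,6,0,0,0,0,6,0,0,0,0,0,0,0,0])

```text
clock: 8.52
tcp_pos: [0.4661, 0.1124, 0.1585]
tool_rot: [1.177, 1.229, -1.177]
wrist_force: [0.3, 0.3, 0.3]
width: -0.0
```

```bash
python3 -c "
from h import *
rep(); p,d=camera('side'); cv2.imwrite('pics/s2.png',cv2.resize(p[130:330,190:410],None,fx=3,fy=3)[:,:,::-1])"
```

```text
t 8.53 rack mm [-134.8 -122.7  158.5] F rack [-0.3  0.3  0.3]
tool x in rack [ 0.  0. -1.]
tool y in rack [0. 1. 0.]
tool z in rack [ 1. -0.  0.]
```

View pics/s2.png

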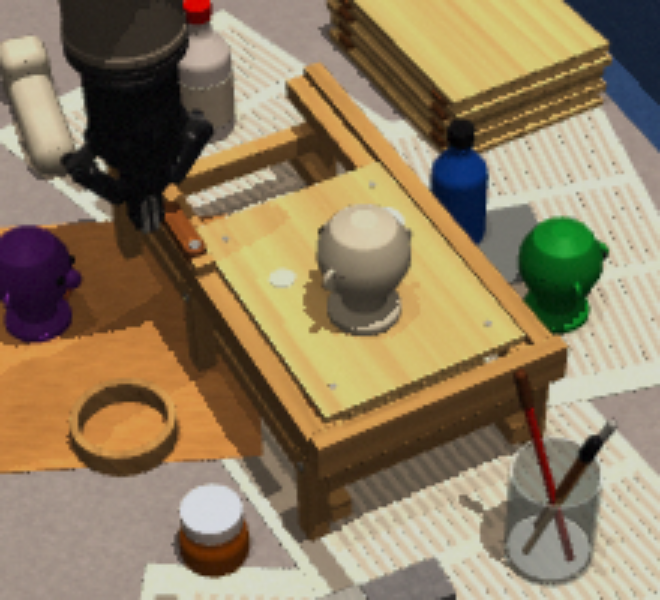

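The fingers (150,215) stand just outside the button (183,232).

Request:
step_arm(deltas=[0,7,-2,0,0,0,6,0.5,0,0,0,6,1.5,0,0,0,5.7,2.3,0,0,0,5.3,3,0,0,0,0,0,0,0])

```text
clock: 9.32
tcp_pos: [0.4964, 0.1079, 0.1583]
tool_rot: [1.178, 1.229, -1.178]
wrist_force: [0.4, -0.2, -0.9]
width: 0.0004
```

```bash
python3 -c "
from h import *
rep(); p,d=camera('side'); cv2.imwrite('pics/s3.png',cv2.resize(p[130:290,200:360],None,fx=3.6,fy=3.6)[:,:,::-1])"
```

```text
t 9.32 rack mm [-128.9  -92.7  158.3] F rack [ 0.2  0.4 -0.9]
tool x in rack [ 0.  0. -1.]
tool y in rack [0.001 1.    0.   ]
tool z in rack [ 1.    -0.001  0.   ]
```

View pics/s3.png

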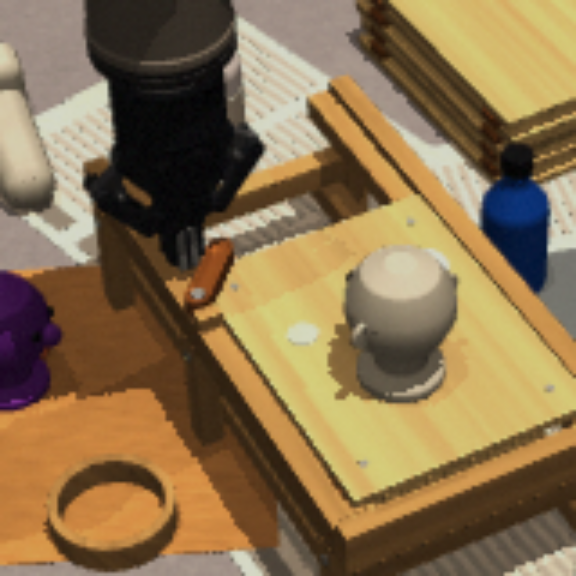

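The button, from pivot (197,294) to end (225,245), is swinging inwards ahead of the fingers.

Request:
step_arm(deltas=[0,4.8,3.5,0,0,0,4.1,4.5,0,0,0,3.4,5,0,0,0,2.6,5.5,0,0,0,1.5,3,0,0,0,0,2,0,0,0,0,0,0,0])

```text
clock: 10.25
tcp_pos: [0.5135, 0.0858, 0.1584]
tool_rot: [1.178, 1.229, -1.177]
wrist_force: [3.1, 3.8, 0.3]
width: -0.0
```

```bash
python3 -c "
from h import *
rep(); p,d=camera('side'); cv2.imwrite('pics/s4.png',cv2.resize(p[130:290,200:360],None,fx=3.6,fy=3.6)[:,:,::-1])"
```

```text
t 10.25 rack mm [-106.1  -76.6  158.4] F rack [-3.7  3.3  0.3]
tool x in rack [-0.     0.001 -1.   ]
tool y in rack [0.    1.    0.001]
tool z in rack [ 1. -0. -0.]
```

View pics/s4.png

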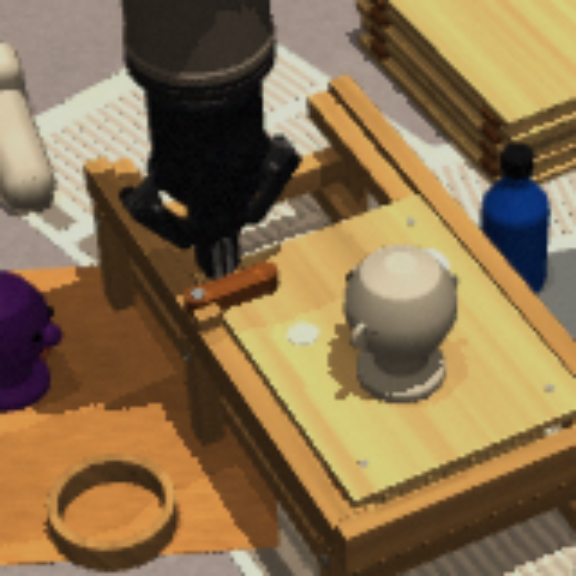

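Request:
step_arm(deltas=[0,0,1,0,0,0,0,1,0,0,0,0,0,0,0])

```text
clock: 10.68
tcp_pos: [0.5135, 0.0855, 0.1585]
tool_rot: [1.178, 1.231, -1.175]
wrist_force: [1.9, 14.1, -0.2]
width: -0.0
```

```bash
python3 -c "
from h import *
rep()"
```

```text
t 10.68 rack mm [-105.9  -76.6  158.5] F rack [-14.    2.6  -0.2]
tool x in rack [-0.002  0.001 -1.   ]
tool y in rack [-0.001  1.     0.001]
tool z in rack [ 1.     0.001 -0.002]
```

The force rises to 14 N with no further motion, so the button is on its stop. I'll withdraw straight back, then up and well clear.

Request:
step_arm(deltas=[0,0,-4,0,0,0,0,-10,0,0,0,0,-10,0,0,-30,0,0,0,0,-30,0,0,0,0,-30,0,-40,0,0,0,0,-50,0,0,0,0,-50,0,0,0,0,-50,0,0,0,0,0,0,0])

```text
clock: 11.92
tcp_pos: [0.5026, 0.302, 0.2477]
tool_rot: [1.173, 1.233, -1.173]
wrist_force: [-0.6, -0.2, 0.9]
width: -0.0002
```

```bash
python3 -c "
from h import *
rep(); p=board(); q,d=camera('side'); a=cv2.resize(p[180:300,205:405],None,fx=3,fy=3); b=cv2.resize(q[130:290,200:400],None,fx=2.25,fy=2.25)
b=cv2.copyMakeBorder(b,0,0,0,150,cv2.BORDER_CONSTANT); a=cv2.resize(a,(450,270)); b=cv2.resize(q[130:290,200:400],(350,280)); a=cv2.copyMakeBorder(a,0,10,0,0,cv2.BORDER_CONSTANT)
cv2.imwrite('pics/f.png',np.hstack([a,b])[:,:,::-1])
d=world
z=camera('top'); v,u=np.mgrid[170:310,200:410]; P=world('top',z[1],u,v); w=P-O; x,y=w@X,w@Y
m=(P[...,2]>.1405)&(P[...,2]<.152)&(x>-.16)&(x<-.06)&(y<-.03)&(y>-.125)
l=cv2.fitLine(np.c_[x[m],y[m]].astype(np.float32),cv2.DIST_HUBER,0,.01,.01).ravel(); print('button line rad',abs(np.arctan2(l[1],-l[0])),l,m.sum())"
```

```text
t 11.93 rack mm [-322.6  -78.   247.7] F rack [ 0.2 -0.6  0.9]
tool x in rack [-0.    -0.001 -1.   ]
tool y in rack [-0.006  1.    -0.001]
tool z in rack [ 1.     0.006 -0.   ]
-190 12 119.4 | -170 7 - | -150 2 - | -130 281 129.4 | -110 485 129.6 | -90 440 129.5 | -70 506 129.6 | -50 505 129.7 | -30 506 129.6 | -10 385 129.6 | 10 267 129.4 | 30 229 129.3 | 50 294 129.5 | 70 489 129.6 | 90 508 129.6 | 110 220 129.5 | 
lead edge mm [np.float64(117.9), np.float64(116.2), np.float64(117.2), np.float64(117.8)]
head rack 30.3 -12.0 topz 0.23
button xy range [np.float64(-94.1), np.float64(-63.4), np.float64(-110.4), np.float64(-41.3)] 244
button line rad 1.6796769 [ 0.10866547 -0.9940784  -0.0831208  -0.07881708] 242
```

View pics/f.png

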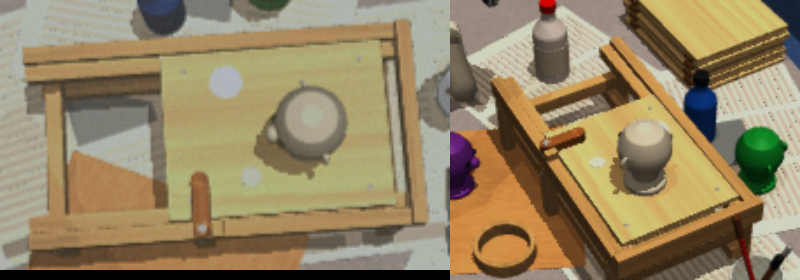

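The button lies square across the board, with its end at (200,175) and pivot at (202,229), parallel to the board's edge. The head is standing, the board is flat and the hand is clear.

```bash
python3 -c "
from cell import *
print(sign_off())"
```

```text
the job is handed in; nothing more can be done
None
```

The board is in its notches, the turn-button lies across it against its stop, and the job was handed in at about 12 s. The hand-in reported no verdict.

- **Board:** I pushed it about 47 mm along the runners with the shut fingertips, reading about 4 N. I stopped when it dropped. Its top now measures 129.3–129.7 mm over its whole length, against 137.4 mm before, so it lies flat.
- **Position along the runners:** by my rack estimate it sits about 2–3 mm short of centre, which is within the 5 mm limit.
- **Head:** it stands upright on the board with its top at 230 mm, 8 mm lower than before, matching the drop.
- **Turn-button:** I swung it from about −0.07 rad until the reading rose to 14 N with no further motion.
- **Hand:** it was withdrawn about 0.2 m, and the wrist force reads near zero.
- **Disagreement:** the last line fit gave 1.68 rad for the button, past its 1.57 stop. The fitted region probably took in the stop block's top. In the picture the button lies parallel to the board's edge to about 0.03 rad.
- **Bystanders:** those in view in the last pictures looked undisturbed. I did not measure their positions.

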